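# Clamp a loaf for slicing

### The job

The loaf clamp on the slicing board stands empty and locked shut: press its free ring handle down gently, without bending the shank, so that the ratchet lets go, and open the clamp wide. Lay the small tin loaf flat along the board between the open jaws with its heel up to the stop, let go of it, and then close the ring handle, feeling the teeth click over, until the ratchet by itself holds the loaf firmly without crushing it. Leave the other things on the bench where they are.

Things in the scene. Friction and masses are not known exactly. Their poses are not given: they have to be found in the camera images.
- board: wooden slicing board, 280 x 400 x 22 mm, fixed to the bench; on it a steel scissor clamp like big locking forceps, nowhere higher than 80 mm over the bench. Origin on the bench under the clamp's pivot; z up, y from the two ring handles (-y) over the pivot to the jaws (+y), x across. The board spans x -150..130, y -185..215 mm. The arm with the +x ring is bolted down, the other swings
- fixed_ring (a point): centre of the bolted arm's ring, which never moves: x 42, y -150, z 68 mm of the board's frame; 38 mm outside diameter
- fixed_jaw (a point): face of the bolted arm's jaw at mid setting, x -30, y 80, z 54 mm of the board's frame: an upright steel pad 36 x 36 mm facing +x, on a post behind it (x -68..-52). The pad sits on an adjusting screw: its real face is up to 8 mm to either side (x -38 to -22), fixed during the job but not measured
- seat (a point): point on the board's top (22 mm over the bench), at x 8, y 47 mm of the board's frame, axes as the board's: on the face of the heel stop, an upright plate 44 mm wide (x -18..26) and 26 mm high. The loaf lies from here along +y with its end up to the plate
- pivot (a point): the clamp's pivot, x 0, y 0, z 58 mm of the board's frame: the free arm swings about the vertical through it
- ring (a point): centre of the free handle's ring, lying flat: 38 mm outside, 20 mm inside, 9 mm bar; z 58 mm, only air between it and the board. In the board's frame at x -36, y -150 mm with handle 0, at x -116, y -101 mm with 0.62. It can be pinched across x from above (at least 36 mm clear between the two rings) or pushed with closed fingers
- handle (a joint): swing of the free arm, rad: 0 shut stop, 0.62 open stop. Opening moves its ring to -x and its jaw to +x of the board. A spring opens it (2 to 5 N at the ring). The ratchet holds it at 0.036 and every 0.0364 more up to 0.364 (5.5 mm apart at the ring; up to 0.01 more under load); it starts held at one of these. Closing clicks over them (1 to 2.5 N more, then a drop); above 0.38 it is free
- grip (a joint): downward bend of the free handle's springy shank, rad: 0 unpressed; its ring goes down 12 mm per 0.1. The teeth part with the ring 3 to 4 mm down (6 to 8 N); about 0.7 N more per mm; beyond 0.115 (14 mm) the shank is bent for good. Held down, the ring can be swung open; let up below 0.38 rad of swing it catches the next tooth
- jaw: the free arm's jaw, ending in an upright round bar 12 mm thick, z 36..72 mm, at x 17, y 80 mm of the board's frame with handle 0, at x 61, y 55 with 0.62: 33..50 mm from the pad shut, 76..93 open. It is springy: once it meets the loaf each further tooth adds about 8.5 N, felt as half that at the ring. 5 to 18 N is a firm hold; over 22 N cracks the crust. Origin under the pivot
- loaf: small brown tin loaf, a straight-sided brick 56 mm wide (its x), 150 mm long (its y), 58 mm high, about 0.3 kg, stiff; origin at the centre of its underside
- boule: round loaf, 104 mm across, 58 mm high; a bystander
- knife: bread knife 290 mm long lying on the board's +x edge, along it (x 88 to 123 mm, up to 42 mm over the bench); a bystander
- tin: empty black loaf tin 75 x 170 x 62 mm; a bystander
- shaker: aluminium flour shaker, 108 mm high; a bystander
- jar: jam jar, 95 mm high; a bystander
- mug: white mug; a bystander
- brush: pastry brush; a bystander
Mind the look-alikes: they are no part of the job. What is shaped like the loaf but blue or red is not meant.

How it is judged (in metres and radians):
On the way, in this order (a step that is already met when the one before it is completed fails the run):
1. the ratchet is released and the clamp stands wide open (value of joint handle above 0.5 rad), for 0.2 s.
2. the loaf lies flat between the open jaws, its heel within 25 mm of the stop, let go (value of joint handle above 0.4 rad and y of loaf in the frame of seat between 0.068 and 0.1 m and x of loaf in the frame of seat between -0.035 and 0.035 m and z of loaf in the frame of seat below 0.004 m and angle between loaf's own z axis and vertical below 0.1 rad and angle between the y axis of loaf and the y axis of board, either way round below 0.35 rad and contact force between the fingers and loaf below 0.3 N), for 0.2 s.
At the end, for the whole second after the job is handed in: The handle is held by its ratchet (below 0.31 rad, at rest) and the jaw presses the loaf with more than 4 N; the loaf lies flat on the board, along it within 0.35 rad, its heel within 25 mm of the stop, at rest (value of joint handle below 0.31 rad and velocity of joint handle between -0.02 and 0.02 rad/s and contact force between jaw and loaf above 4 N and y of loaf in the frame of seat between 0.068 and 0.1 m and x of loaf in the frame of seat between -0.035 and 0.02 m and z of loaf in the frame of seat below 0.006 m and angle between loaf's own z axis and vertical below 0.1 rad and angle between the y axis of loaf and the y axis of board, either way round below 0.35 rad and linear speed of loaf below 0.01 m/s); the robot touches nothing.
It fails at once if the jaw presses the loaf with more than 22 N (crust cracks) (contact force between jaw and loaf above 22 N).
It fails at once if the handle's shank is bent down by more than 0.115 rad (14 mm at the ring) (value of joint grip above 0.115 rad).
It fails at once if another thing on the bench is shifted by more than 40 mm (distance of any of boule, knife, tin, shaker, jar, mug, brush from where it was at the start of the episode above 0.04 m).
It also fails if it takes over 72 s, if anything falls off the work surface, if the arm or the gripper's body presses on something with over 40 N, if the wrist force passes 120 N, or if a joint passes its speed limit or range.

### The arm

A 6-joint arm with a two-finger parallel gripper is mounted at the origin on the work surface. World frame = base frame: x ahead of the robot, y to its left, z up, the work surface at z = 0. Lengths are in mm, angles in rad, forces in N, time in s.
With the tool pointing down it reaches from about 300 to 875 mm from the base axis. Payload 4.2 kg.
Tool frame: the origin (TCP) lies midway between the tips of the shut fingers; the grasp point (between the pads) lies 19 mm behind it; z points along the fingers, y is the line along which they close (so a half turn about z gives the same grasp; the last joint's range is limited). The gripper opens to 85 mm and grips with 20 to 120 N. Pads are 22 mm wide; open, the fingers measure 114 mm over their backs; the gripper's body (76 mm by 85 mm) begins 54 mm behind the grasp point. The pads swing forward as they close: fully open they stand 13 mm farther back than shut.
Start: joints at [-0.02, 0.32, 1.565, -0, 1.257, -0.02], TCP at [575.014, 0, 231.338] pointing down, gripper open.
Joint ranges: [-3.11, 3.11], [-0.84, 2.01], [0.21, 2.61], [-1.34, 4.49], [0.05, 2.63], [-2.56, 2.56]. Speed limits (rad/s): [2.57, 2.57, 3.14, 3.14, 3.14, 3.14].

### API

Orientations are given as a unit quaternion [x, y, z, w].
In Python, from rig import state, snapshot, get_calibration, job_done gives the robot as it stands.
- The arm moves only by the shell command python3 -m pendant 'ROWS'. ROWS is JSON, a list of rows, each an object of numbers: "x", "y", "z": the shift along the tool's x, y, z in m; "wx", "wy", "wz": the turn, a rotation vector about the tool's x, y, z in degrees; "grip": the opening in per cent of the stroke, from 0 (shut) to 100 (fully open). A call has exactly 8 rows; each row shifts and turns the commanded pose from where the row before left it, along the tool's axes as they then stand; what a row does not reach is not made up. A row lasts 1/10 s, in which the tool goes at most 50 mm and 8.59 degrees, less where a joint would pass 70% of its speed; a pose out of reach is approached as far as the arm can. A call with a gripper value outside its range is refused whole. The fingers move at their own pace and stop on an object; the grip force is fixed at half the most. Time passes only in rows, so rows that do not move let the fingers close, or fill a call up. It gives the time, the measured TCP pose, the force, the opening and the grip force at its end, in the units of the state.
- state(): the state, without advancing time (a new reading comes with each control period).
- snapshot(name): name is "scene" or "side" or "wrist"; returns the picture (384x512x3 uint8, red, green, blue); there is no depth.
- get_calibration(name): a dict with "vertical_fov" (degrees; the focal length in pixels is half the picture's height over the tangent of half this angle, whatever the lens; pixels are square), "cx", "cy" (the principal point, pixels), "R" (3x3) and "t" (3): a world point X has camera coordinates R X + t. Camera axes: x right, y down, z forward; pixel columns grow to the right and rows downward; lengths in mm; the calibration is good to about 2 mm. A picture is of the moment at which its call begins: read the wrist's pose just before it. get_calibration takes no time and is no camera call; for the wrist camera it gives the pose at the moment of the call.
- job_done(): hands the job in; it is judged then, once.
The state is a dict: "time": time; "joint_pos": joint angles; "qd": joint speeds; "joint_torque": joint torques, N m; "eef_pos": TCP position; "tool_rot": TCP orientation; "contact_force": force on the tool from outside, world axes, zero at the start; "wrist_torque": the same for the moment, N m; "gripper_width": finger opening in mm; "grip_force": force on a finger pad.
Only numpy, scipy, OpenCV 4.12 (cv2) and the standard library are available. Lean on these libraries where they do the work, as an engineer would, in place of code of your own. Each camera call takes 0.05 s, during which the arm holds its last target. There are 200 camera calls.

## Working session

There is one attempt and no reset: what is moved stays moved. The work goes in short steps, Python scripts to look and compute and a shell command to move; the robot and the scene stay as the last step left them, time stands still between calls to the robot, and variables do not carry over. Pictures are saved under pics/ and viewed, at most 10 in all, crops included, and the job is handed in when it is done.

```bash
mkdir -p pics; ls
python3 - <<'E'
from rig import *
import cv2
for n in ["scene","side"]:
    im=snapshot(n); cv2.imwrite(f"pics/{n}0.png",cv2.cvtColor(im,cv2.COLOR_RGB2BGR))
    c=get_calibration(n);print(n,c)
print(get_calibration("wrist"));print(state())
im=snapshot("wrist"); cv2.imwrite(f"pics/wrist0.png",cv2.cvtColor(im,cv2.COLOR_RGB2BGR))
E
```

```text
pics
scene {'vertical_fov': 48.00914317755888, 'cx': 249.38917013143896, 'cy': 188.83914211302826, 'R': array([[-0.14263789,  0.98977375, -0.00153508],
       [ 0.58789675,  0.08347484, -0.80461753],
       [-0.79626117, -0.11567141, -0.59379145]]), 't': array([  87.62774274, -250.24776734, 1785.07765905])}
side {'vertical_fov': 55.73780736288752, 'cx': 254.44111812122716, 'cy': 192.09003411465338, 'R': array([[-0.99882153, -0.0438429 , -0.020817  ],
       [-0.00679581,  0.55102929, -0.83445823],
       [ 0.04805585, -0.83333338, -0.55067787]]), 't': array([ 519.15616861,   68.76629968, 1020.62215186])}
{'vertical_fov': 63.27372186114003, 'cx': 256.1449691837605, 'cy': 192.94803574584617, 'R': array([[ 9.99999772e-01,  3.07359054e-04, -6.00450034e-04],
       [ 4.76657134e-04, -9.51836461e-01,  3.06605813e-01],
       [-4.77292162e-04, -3.06606029e-01, -9.51836391e-01]]), 't': array([-575.13052949,  -40.80369959,  379.79650299])}
{'time': 0.1, 'joint_pos': array([-2.00270698e-02,  3.20241309e-01,  1.56556465e+00,  4.37982472e-06,
        1.25742742e+00, -1.99942393e-02]), 'qd': array([-0.00098765, -0.00328423, -0.00258915, -0.00015412,  0.00118723,
       -0.00013918]), 'joint_torque': array([ 1.04973515e-04, -4.16406476e+01, -2.34704268e+01,  6.91456876e-05,
        4.87309400e-03, -3.56914008e-06]), 'eef_pos': array([ 5.74562162e+02, -4.70205173e-03,  2.30555728e+02]), 'tool_rot': array([ 7.07118629e-01,  7.07094457e-01, -5.66861404e-04, -5.93020485e-04]), 'contact_force': array([ 1.20125859, -0.0347759 ,  0.76338759]), 'wrist_torque': array([ 0.00508979, -0.03512456,  0.00890564]), 'grip_force': 0.0, 'gripper_width': 85.31768195638027}
```

View pics/scene0.png

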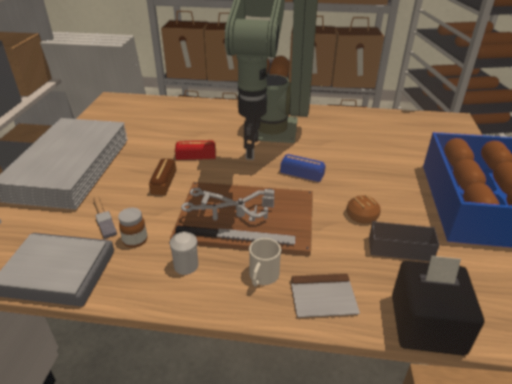

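View pics/side0.png

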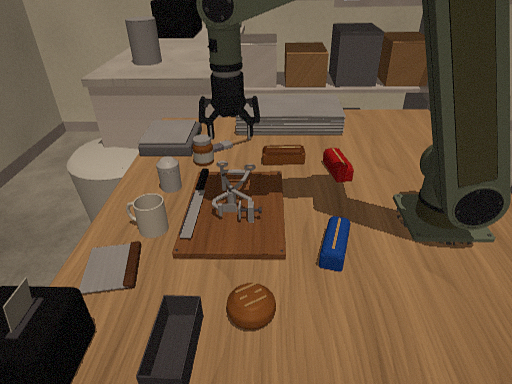

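The clamp, the knife and the board are at about scene (240,210). The brown loaf is at scene (163,176) and side (283,155). The blue and red look-alikes are to the right and left. Next I'll fit the board and loaf, and zoom in.

```bash
cat > h.py <<'E'
import numpy as np,cv2
from rig import *
def K(c): return 192/np.tan(np.radians(c['vertical_fov'])/2)
def ray(c,p,z):
    f=K(c);d=np.array([(p[0]-c['cx'])/f,(p[1]-c['cy'])/f,1.]);R=np.array(c['R']);t=np.array(c['t'])
    o=-R.T@t;d=R.T@d;return o+d*(z-o[2])/d[2]
def proj(c,X):
    q=np.array(c['R'])@np.array(X,float)+c['t'];f=K(c);return np.array([c['cx']+f*q[0]/q[2],c['cy']+f*q[1]/q[2]])
E
python3 - <<'E'
from h import *
a=cv2.imread("pics/scene0.png");b=cv2.imread("pics/side0.png")
A=cv2.resize(a[150:260,140:325],(800,476),interpolation=2)
cv2.imwrite("pics/a1.png",A)
B=cv2.resize(b[130:265,165:355],(800,568),interpolation=2);cv2.imwrite("pics/b1.png",B)
c=get_calibration("side")
hsv=cv2.cvtColor(b,cv2.COLOR_BGR2HSV)
for p in [(225,248),(230,190),(283,155),(283,149),(200,250),(300,240)]: print(p,hsv[p[1],p[0]])
for nm,p,z in [("NL",(175,253),22),("NR",(286,256),22),("FR",(281,173),22),("FL",(210,172),22)]: print(nm,ray(c,p,z).round())
c=get_calibration("scene")
for nm,p,z in [("sBL",(185,184),22),("sBR",(314,189),22),("sFR",(311,247),22),("sFL",(178,234),22)]: print(nm,ray(c,p,z).round())
E
```

```text
(225, 248) [ 13 162 118]
(230, 190) [17 53 34]
(283, 155) [ 13 208  86]
(283, 149) [ 11 173  87]
(200, 250) [ 13 176 110]
(300, 240) [ 16 138 148]
NL [705. 187.  22.]
NR [435. 192.  22.]
FR [ 440. -200.   22.]
FL [ 677. -205.   22.]
sBL [ 462. -238.   22.]
sBR [430. 187.  22.]
sFR [703. 185.  22.]
sFL [ 703. -194.   22.]
```

View pics/a1.png

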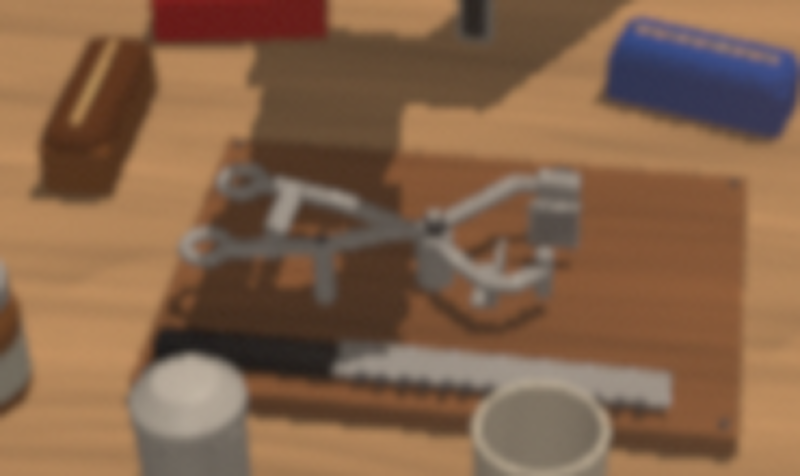

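View pics/b1.png

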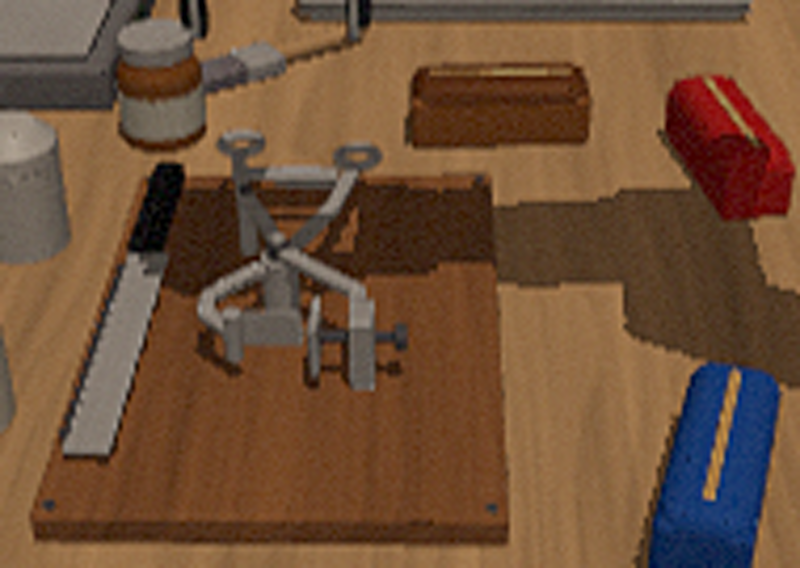

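Run:
```python
from h import *
S=get_calibration("scene");D=get_calibration("side")
s=lambda x,y:(140+x/4.324,150+y/4.324)
d=lambda x,y:(165+x/4.21,130+y/4.21)
for n,c,p,z in [("NL",D,d(37,512),22),("NR",D,d(507,520),22),("FR",D,d(490,178),22),("FL",D,d(142,178),22),
 ("sTL",S,s(228,143),22),("sTR",S,s(745,180),22),("sBR",S,s(737,435),22),
 ("pivS",S,s(435,222),64),("pivD",D,d(279,249),64),("fixringS",S,s(205,243),68),("fixringD",D,d(240,143),68),("ringS",S,s(242,180),58),("ringD",D,d(358,156),58),
 ("loaf bl",D,d(412,143),0),("loaf br",D,d(588,143),0),("loaf tl",D,d(420,68),58),("loaf tr",D,d(580,66),58),
 ("sl b",S,s(45,192),0),("sl b2",S,s(108,192),0),("sl top1",S,s(92,40),58),("sl top2",S,s(152,42),58),("sl top3",S,s(45,140),58),("sl top4",S,s(115,140),58)]: print(n,ray(c,p,z).round())
```

```text
NL [709. 182.  22.]
NR [436. 183.  22.]
FR [ 439. -205.   22.]
FL [ 714. -203.   22.]
sTL [ 453. -214.   22.]
sTR [445. 182.  22.]
sBR [717. 184.  22.]
pivS [581. -31.  64.]
pivD [587. -36.  64.]
fixringS [ 631. -181.   68.]
fixringD [ 630. -177.   68.]
ringS [ 545. -177.   58.]
ringD [ 540. -176.   58.]
loaf bl [ 503. -301.    0.]
loaf br [ 354. -302.    0.]
loaf tl [ 496. -326.   58.]
loaf tr [ 362. -330.   58.]
sl b [ 506. -345.    0.]
sl b2 [ 499. -298.   -0.]
sl top1 [ 380. -341.   58.]
sl top2 [ 376. -293.   58.]
sl top3 [ 517. -333.   58.]
sl top4 [ 510. -282.   58.]
```

View pics/wrist0.png

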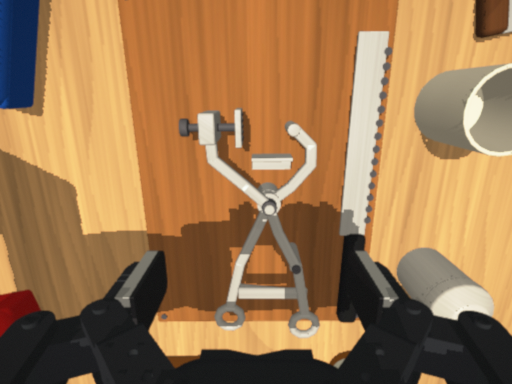

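Run:
```python
from h import *
W=get_calibration("wrist")
for n,p,z in [("piv",(269,208),64),("fix",(304,323),70),("ring",(230,316),61),("pad top",(242,110),72),("pad bot",(242,147),72),("bar",(292,128),72),("stopL",(252,157),48),("stopR",(293,157),48),("bl",(121,10),22),("bl2",(155,290),22),("bBL corner",(157,321),22)]: print(n,ray(W,p,z).round(1))
o=np.array([587,-30])
for th in [.036+.0364*i for i in range(10)]:
    c,s=np.cos(-th),np.sin(-th);r=np.array([[c,-s],[s,c]])@[-36,-150];b=np.array([[c,-s],[s,c]])@[17,80];print(round(th,3),(o+r).round(1),(o+b).round(1))
```

```text
piv [588.9 -38.8  64. ]
fix [ 632.  -181.7   70. ]
ring [ 543.8 -179.2   61. ]
pad top [562.   62.2  72. ]
pad bot [561.5  27.5  72. ]
bar [609.5  45.6  72. ]
stopL [570.9  12.8  48. ]
stopR [614.3  12.8  48. ]
bl [440.4 156.1  22. ]
bl2 [ 442. -170.   22.]
bBL corner [ 439.8 -219.5   22. ]
0.036 [ 545.6 -178.6] [606.9  49.3]
0.072 [ 540.2 -177. ] [609.7  48.6]
0.109 [ 534.9 -175.2] [612.6  47.7]
0.145 [ 529.7 -173.2] [615.4  46.7]
0.182 [ 524.5 -171. ] [618.2  45.6]
0.218 [ 519.4 -168.7] [620.9  44.4]
0.254 [ 514.4 -166.1] [623.6  43.1]
0.291 [ 509.5 -163.4] [626.2  41.8]
0.327 [ 504.7 -160.5] [628.8  40.3]
0.364 [ 500.  -157.4] [631.3  38.7]
```

Wrist view: pivot (269,208), fixed ring (304,323), free ring (230,316), pad face column 242, jaw bar (292,128), stop (272,158). These agree with a board origin of about (589,-33) and a yaw near 0. The ring is at about (543.5,-179), so I'll move above it.

```bash
python3 -m pendant '[{"x":-0.03,"y":-0.005,"z":0.02,"grip":60},{"x":-0.03,"y":-0.005,"z":0.02,"grip":60},{"x":-0.03,"y":-0.005,"z":0.02,"grip":60},{"x":-0.03,"y":-0.005,"z":0.02,"grip":60},{"x":-0.03,"y":-0.005,"z":0.02,"grip":60},{"x":-0.029,"y":-0.005,"z":0.02,"grip":60},{"grip":60},{"grip":60}]'
python3 - <<'E'
from h import *
im=snapshot("wrist"); cv2.imwrite("pics/w1.png",im[:,:,::-1])
W=get_calibration("wrist");print(state()['eef_pos'])
for X in [(543.5,-179,60),(631,-183,70)]: print(proj(W,X))
E
```

```text
[ 5.74744825e+02 -1.69183334e-02  2.30835893e+02]
[229.75809063 315.25056262]
[303.0163795 323.8205492]invalid input
```

View pics/w1.png

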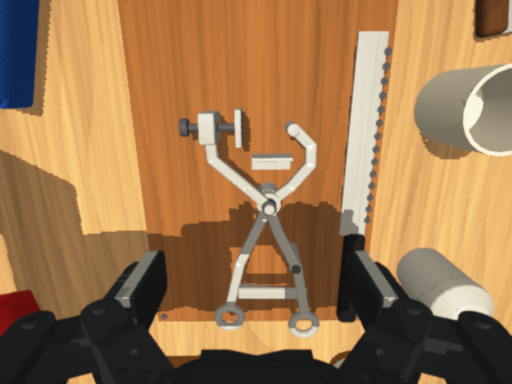

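The rows were refused and the arm hasn't moved. I'll retry with every key given.

```bash
python3 -m pendant '[{"x":-0.03,"y":-0.005,"z":0.02,"wx":0,"wy":0,"wz":0,"grip":60},{"x":-0.03,"y":-0.005,"z":0.02,"wx":0,"wy":0,"wz":0,"grip":60},{"x":-0.03,"y":-0.005,"z":0.02,"wx":0,"wy":0,"wz":0,"grip":60},{"x":-0.03,"y":-0.005,"z":0.02,"wx":0,"wy":0,"wz":0,"grip":60},{"x":-0.03,"y":-0.005,"z":0.02,"wx":0,"wy":0,"wz":0,"grip":60},{"x":-0.029,"y":-0.005,"z":0.02,"wx":0,"wy":0,"wz":0,"grip":60},{"x":0,"y":0,"z":0,"wx":0,"wy":0,"wz":0,"grip":60},{"x":0,"y":0,"z":0,"wx":0,"wy":0,"wz":0,"grip":60}]'
python3 - <<'E'
from h import *
im=snapshot("wrist"); cv2.imwrite("pics/w2.png",im[:,:,::-1])
W=get_calibration("wrist");print(state()['eef_pos'])
for X in [(543.5,-179,60),(631,-183,70)]: print(proj(W,X))
E
```

```text
time: 1.0
eef_pos: [544.7, -179.2, 110.9]
tool_rot: [0.708, 0.707, -0.0, -0.001]
contact_force: [-0.3, 0.4, 0.6]
gripper_width: 51.1
grip_force: 0.0
[ 545.32752943 -178.77289728  111.58552836]
[252.25783925 214.66768143]
[387.74258932 226.12661956]
```

View pics/w2.png

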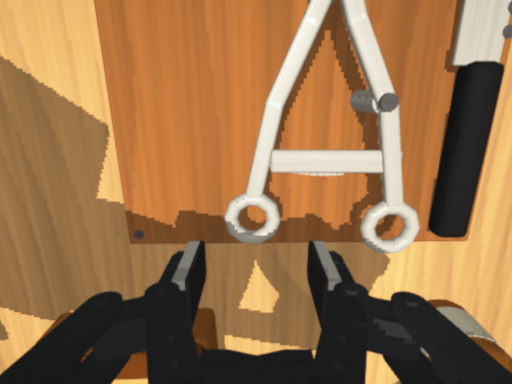

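The free ring is at (252,217), within about 2 px of the prediction, so I'll descend and pinch.

```bash
python3 -m pendant '[{"x":-0.001,"y":0,"z":0.02,"wx":0,"wy":0,"wz":0,"grip":60},{"x":0,"y":0,"z":0.02,"wx":0,"wy":0,"wz":0,"grip":60},{"x":0,"y":0,"z":0.02,"wx":0,"wy":0,"wz":0,"grip":60},{"x":0,"y":0,"z":0.01,"wx":0,"wy":0,"wz":0,"grip":60},{"x":0,"y":0,"z":0,"wx":0,"wy":0,"wz":0,"grip":60},{"x":0,"y":0,"z":0,"wx":0,"wy":0,"wz":0,"grip":40},{"x":0,"y":0,"z":0,"wx":0,"wy":0,"wz":0,"grip":30},{"x":0,"y":0,"z":0,"wx":0,"wy":0,"wz":0,"grip":30}]'; python3 -m pendant '[{"x":0,"y":0,"z":0,"wx":0,"wy":0,"wz":0,"grip":30},{"x":0,"y":0,"z":0,"wx":0,"wy":0,"wz":0,"grip":30},{"x":0,"y":0,"z":0,"wx":0,"wy":0,"wz":0,"grip":30},{"x":0,"y":0,"z":0,"wx":0,"wy":0,"wz":0,"grip":30},{"x":0,"y":0,"z":0,"wx":0,"wy":0,"wz":0,"grip":30},{"x":0,"y":0,"z":0,"wx":0,"wy":0,"wz":0,"grip":30},{"x":0,"y":0,"z":0,"wx":0,"wy":0,"wz":0,"grip":30},{"x":0,"y":0,"z":0,"wx":0,"wy":0,"wz":0,"grip":30}]'
```

```text
time: 1.85
eef_pos: [544.0, -179.8, 42.3]
tool_rot: [0.707, 0.707, -0.001, -0.001]
contact_force: [-6.0, 0.1, 2.9]
gripper_width: 34.4
grip_force: 59.4
time: 2.65
eef_pos: [543.9, -179.8, 42.2]
tool_rot: [0.707, 0.707, -0.001, -0.001]
contact_force: [-5.6, -0.0, 2.9]
gripper_width: 34.8
grip_force: 59.4
```

```bash
python3 -m pendant '[{"x":0,"y":0,"z":0.002,"wx":0,"wy":0,"wz":0,"grip":30},{"x":0,"y":0,"z":0.002,"wx":0,"wy":0,"wz":0,"grip":30},{"x":0,"y":0,"z":0.002,"wx":0,"wy":0,"wz":0,"grip":30},{"x":0,"y":0,"z":0.001,"wx":0,"wy":0,"wz":0,"grip":30},{"x":0,"y":0,"z":0,"wx":0,"wy":0,"wz":0,"grip":30},{"x":0,"y":0,"z":0,"wx":0,"wy":0,"wz":0,"grip":30},{"x":0,"y":0,"z":0,"wx":0,"wy":0,"wz":0,"grip":30},{"x":0,"y":0,"z":0,"wx":0,"wy":0,"wz":0,"grip":30}]'
```

```text
time: 3.45
eef_pos: [544.4, -179.9, 36.0]
tool_rot: [0.707, 0.707, -0.0, -0.0]
contact_force: [-6.9, 0.3, 5.9]
gripper_width: 34.2
grip_force: 59.8
```

```bash
python3 -m pendant '[{"x":0,"y":0,"z":0.001,"wx":0,"wy":0,"wz":0,"grip":30},{"x":0,"y":0,"z":0.001,"wx":0,"wy":0,"wz":0,"grip":30},{"x":0,"y":0,"z":0.0,"wx":0,"wy":0,"wz":0,"grip":30},{"x":0,"y":0,"z":0,"wx":0,"wy":0,"wz":0,"grip":30},{"x":0,"y":0,"z":0,"wx":0,"wy":0,"wz":0,"grip":30},{"x":0,"y":0,"z":0,"wx":0,"wy":0,"wz":0,"grip":30},{"x":0,"y":0,"z":0,"wx":0,"wy":0,"wz":0,"grip":30},{"x":0,"y":0,"z":0,"wx":0,"wy":0,"wz":0,"grip":30}]'
python3 - <<'E'
from h import *
im=snapshot("wrist"); cv2.imwrite("pics/w3.png",im[:,:,::-1])
W=get_calibration("wrist");print(state()['eef_pos'],state()['contact_force'])
for X in [(544,-180,58),(544,-180,50)]: print(proj(W,X))
E
```

```text
time: 4.25
eef_pos: [544.6, -179.9, 34.3]
tool_rot: [0.707, 0.707, -0.0, 0.0]
contact_force: [-5.8, 1.0, 8.0]
gripper_width: 34.7
grip_force: 59.9
[ 544.55358539 -179.90761848   34.27573667] [-5.78431415  1.11512638  7.17140175]
[253.33815165 278.00975989]
[253.47021064 268.27547158]
```

View pics/w3.png

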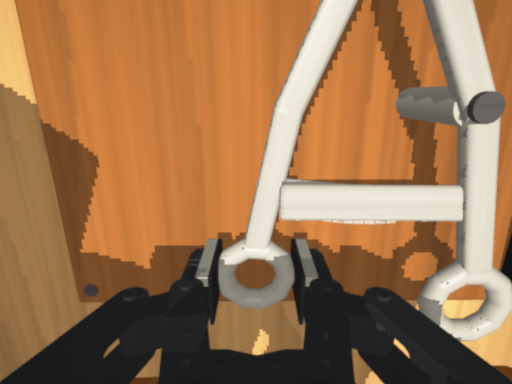

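The pinch holds and the ring is pressed about 8 mm at 7 N. I'll press a touch more and then swing along the arc.

```bash
python3 -m pendant '[{"x":0,"y":0,"z":0.001,"wx":0,"wy":0,"wz":0,"grip":30},{"x":0,"y":0,"z":0,"wx":0,"wy":0,"wz":0,"grip":30},{"x":0.0012,"y":-0.0037,"z":0,"wx":0,"wy":0,"wz":1.43,"grip":30},{"x":0.0012,"y":-0.0037,"z":0,"wx":0,"wy":0,"wz":1.43,"grip":30},{"x":0.0012,"y":-0.0037,"z":0,"wx":0,"wy":0,"wz":1.43,"grip":30},{"x":0.0012,"y":-0.0037,"z":0,"wx":0,"wy":0,"wz":1.43,"grip":30},{"x":0,"y":0,"z":0,"wx":0,"wy":0,"wz":0,"grip":30},{"x":0,"y":0,"z":0,"wx":0,"wy":0,"wz":0,"grip":30}]'
```

```text
time: 5.1
eef_pos: [530.2, -174.8, 33.4]
tool_rot: [0.741, 0.671, -0.0, 0.0]
contact_force: [-5.3, 0.2, 8.2]
gripper_width: 34.6
grip_force: 59.9
```

```bash
python3 -m pendant '[{"x":0.0024,"y":-0.0073,"z":0,"wx":0,"wy":0,"wz":2.86,"grip":30},{"x":0.0024,"y":-0.0073,"z":0,"wx":0,"wy":0,"wz":2.86,"grip":30},{"x":0.0024,"y":-0.0073,"z":0,"wx":0,"wy":0,"wz":2.86,"grip":30},{"x":0.0024,"y":-0.0073,"z":0,"wx":0,"wy":0,"wz":2.86,"grip":30},{"x":0.0024,"y":-0.0073,"z":0,"wx":0,"wy":0,"wz":2.86,"grip":30},{"x":0.0024,"y":-0.0073,"z":0,"wx":0,"wy":0,"wz":2.86,"grip":30},{"x":0.0024,"y":-0.0073,"z":0,"wx":0,"wy":0,"wz":2.86,"grip":30},{"x":0,"y":0,"z":0,"wx":0,"wy":0,"wz":0,"grip":30}]'
python3 - <<'E'
from rig import *; s=state();print(s['eef_pos'],s['contact_force'])
E
```

```text
time: 5.9
eef_pos: [484.8, -146.0, 33.3]
tool_rot: [0.847, 0.532, 0.0, 0.001]
contact_force: [-4.7, -3.1, 8.8]
gripper_width: 34.8
grip_force: 59.8
[ 484.81719749 -146.03903076   33.27829478] [-4.74054353 -3.13026188  8.8229484 ]
```

```bash
python3 -m pendant '[{"x":0.0024,"y":-0.0073,"z":0,"wx":0,"wy":0,"wz":2.86,"grip":30},{"x":0,"y":0,"z":-0.003,"wx":0,"wy":0,"wz":0,"grip":30},{"x":0,"y":0,"z":-0.004,"wx":0,"wy":0,"wz":0,"grip":30},{"x":0,"y":0,"z":-0.002,"wx":0,"wy":0,"wz":0,"grip":60},{"x":0,"y":0,"z":0,"wx":0,"wy":0,"wz":0,"grip":60},{"x":0,"y":0,"z":0,"wx":0,"wy":0,"wz":0,"grip":60},{"x":0,"y":0,"z":-0.03,"wx":0,"wy":0,"wz":0,"grip":70},{"x":0,"y":0,"z":-0.04,"wx":0,"wy":0,"wz":0,"grip":80}]'
python3 -m pendant '[{"x":0,"y":0,"z":-0.04,"wx":0,"wy":0,"wz":0,"grip":100},{"x":0,"y":0,"z":-0.04,"wx":0,"wy":0,"wz":0,"grip":100},{"x":0,"y":0,"z":-0.04,"wx":0,"wy":0,"wz":7,"grip":100},{"x":0,"y":0,"z":-0.01,"wx":0,"wy":0,"wz":8,"grip":100},{"x":0,"y":0,"z":0,"wx":0,"wy":0,"wz":8,"grip":100},{"x":0,"y":0,"z":0,"wx":0,"wy":0,"wz":8,"grip":100},{"x":0,"y":0,"z":0,"wx":0,"wy":0,"wz":8,"grip":100},{"x":0,"y":0,"z":0,"wx":0,"wy":0,"wz":8,"grip":100}]'
python3 -c "
from rig import *;import cv2
cv2.imwrite('pics/w4.png',snapshot('wrist')[:,:,::-1]);cv2.imwrite('pics/s4.png',snapshot('scene')[:,:,::-1]);print(state()['eef_pos'])"
```

```text
time: 6.7
eef_pos: [479.0, -140.2, 109.5]
tool_rot: [0.86, 0.511, -0.001, -0.001]
contact_force: [0.2, -0.6, 0.6]
gripper_width: 68.3
grip_force: 0.0
time: 7.5
eef_pos: [480.4, -140.7, 240.4]
tool_rot: [0.992, 0.123, 0.001, 0.0]
contact_force: [-0.6, -0.8, -1.0]
gripper_width: 85.5
grip_force: 0.0
[ 480.28320339 -140.63556052  240.32187649]
```

```bash
python3 -m pendant '[{"x":0,"y":0,"z":0,"wx":0,"wy":0,"wz":7,"grip":100},{"x":0,"y":0,"z":0,"wx":0,"wy":0,"wz":7,"grip":100},{"x":-0.01,"y":0.04,"z":0,"wx":0,"wy":0,"wz":0,"grip":100},{"x":-0.01,"y":0.04,"z":0,"wx":0,"wy":0,"wz":0,"grip":100},{"x":-0.01,"y":0.04,"z":0,"wx":0,"wy":0,"wz":0,"grip":100},{"x":-0.01,"y":0.04,"z":0,"wx":0,"wy":0,"wz":0,"grip":100},{"x":0,"y":0.028,"z":0,"wx":0,"wy":0,"wz":0,"grip":100},{"x":0,"y":0,"z":0,"wx":0,"wy":0,"wz":0,"grip":100}]'
python3 - <<'E'
from h import *
im=snapshot("wrist")
b=im[:,:,::-1].copy();cv2.imwrite("pics/w5.png",b);W=get_calibration("wrist");print(state()['eef_pos'],state()['tool_rot'])
cv2.imwrite("pics/v5.png",np.hstack([cv2.resize(b,(400,300)),cv2.resize(cv2.imread("pics/s4.png")[160:262,140:276],(400,300))]))
E
```

```text
time: 8.4
eef_pos: [441.1, -332.3, 239.9]
tool_rot: [1.0, 0.003, 0.0, 0.001]
contact_force: [-0.8, 0.3, -0.3]
gripper_width: 85.5
grip_force: 0.0
[ 441.04845943 -330.30291721  239.8849156 ] [ 9.99993999e-01  3.46041358e-03  1.56595648e-04 -5.88488802e-05]
```

View pics/v5.png

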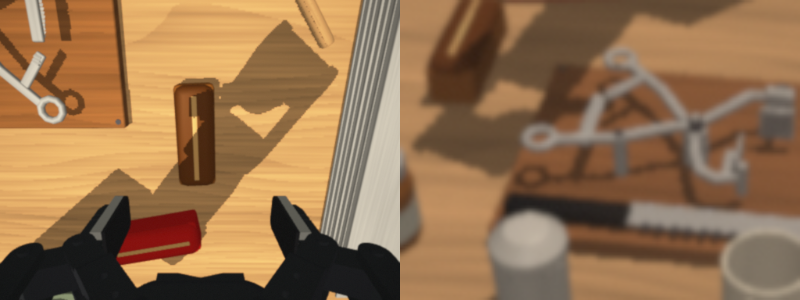

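Run:
```python
from h import *
b=cv2.imread("pics/w5.png");W=get_calibration("wrist");k=1.28
for n,p,z in [("L",(174,130),58),("R",(215.5,130),58),("L2",(178,180),58),("R2",(215,180),58),("near",(195,185),58),("far",(195,90),58),("far0",(195,82),58),("far z0",(195,80),0),("red top R",(201,212),58),("strT",(194,97),58),("strB",(196,180),58)]: print(n,ray(W,(p[0]*k,p[1]*k),z).round(1))
cv2.imwrite("pics/v6.png",cv2.resize(b[90:260,200:330],(520,680)[:2]) [:600])
```

```text
L [ 445.3 -295.4   58. ]
R [ 445.7 -352.1   58. ]
L2 [ 370.8 -299.4   58. ]
R2 [ 371.2 -353.3   58. ]
near [ 363.  -324.2   58. ]
far [ 498.6 -324.1   58. ]
far0 [ 508.6 -324.1   58. ]
far z0 [ 509.4 -322.9    0. ]
red top R [ 317.7 -333.4   58. ]
strT [ 489.7 -322.8   58. ]
strB [ 371.  -325.6   58. ]
```

View pics/v6.png

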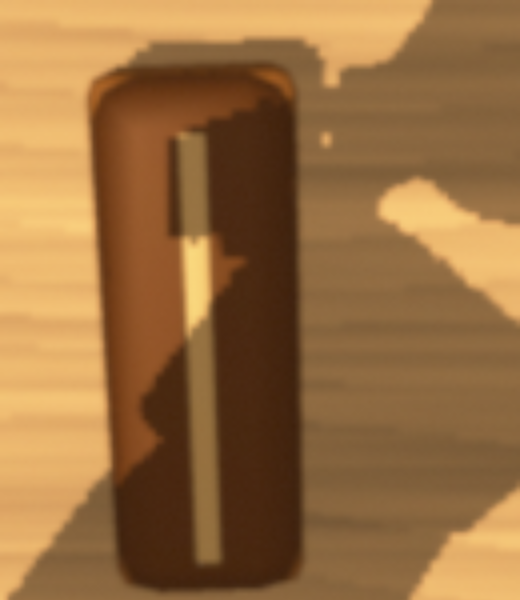

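The clamp stands open. The loaf centre is at about (432,-324.5), with its axis about +1.5° off world x. I'll grasp at x≈460, toward the +x end, so the fingers clear the jaws later.

```bash
python3 -m pendant '[{"x":0.019,"y":-0.006,"z":0.03,"wx":0,"wy":0,"wz":-1.5,"grip":100},{"x":0,"y":0,"z":0.03,"wx":0,"wy":0,"wz":0,"grip":100},{"x":0,"y":0,"z":0.03,"wx":0,"wy":0,"wz":0,"grip":100},{"x":0,"y":0,"z":0.03,"wx":0,"wy":0,"wz":0,"grip":100},{"x":0,"y":0,"z":0.03,"wx":0,"wy":0,"wz":0,"grip":100},{"x":0,"y":0,"z":0.03,"wx":0,"wy":0,"wz":0,"grip":100},{"x":0,"y":0,"z":0.03,"wx":0,"wy":0,"wz":0,"grip":100},{"x":0,"y":0,"z":0.015,"wx":0,"wy":0,"wz":0,"grip":100}]'
python3 -m pendant '[{"x":0,"y":0,"z":0,"wx":0,"wy":0,"wz":0,"grip":100},{"x":0,"y":0,"z":0,"wx":0,"wy":0,"wz":0,"grip":70},{"x":0,"y":0,"z":0,"wx":0,"wy":0,"wz":0,"grip":60},{"x":0,"y":0,"z":0,"wx":0,"wy":0,"wz":0,"grip":50},{"x":0,"y":0,"z":0,"wx":0,"wy":0,"wz":0,"grip":50},{"x":0,"y":0,"z":0,"wx":0,"wy":0,"wz":0,"grip":50},{"x":0,"y":0,"z":0,"wx":0,"wy":0,"wz":0,"grip":50},{"x":0,"y":0,"z":0,"wx":0,"wy":0,"wz":0,"grip":50}]'
```

```text
time: 9.25
eef_pos: [459.2, -320.5, 13.0]
tool_rot: [1.0, 0.018, -0.001, -0.001]
contact_force: [0.0, 0.4, -0.5]
gripper_width: 85.5
grip_force: 0.0
time: 10.05
eef_pos: [461.3, -323.3, 17.0]
tool_rot: [1.0, 0.017, 0.002, 0.001]
contact_force: [1.2, 0.6, 6.5]
gripper_width: 55.6
grip_force: 64.9
```

```bash
python3 -m pendant '[{"x":0,"y":0,"z":-0.02,"wx":0,"wy":0,"wz":0,"grip":50},{"x":0,"y":0,"z":-0.03,"wx":0,"wy":0,"wz":0,"grip":50},{"x":0,"y":0,"z":-0.03,"wx":0,"wy":0,"wz":0,"grip":50},{"x":0,"y":0,"z":-0.03,"wx":0,"wy":0,"wz":0,"grip":50},{"x":0,"y":0,"z":-0.01,"wx":0,"wy":0,"wz":-4,"grip":50},{"x":0,"y":0,"z":0,"wx":0,"wy":0,"wz":-8,"grip":50},{"x":0,"y":0,"z":0,"wx":0,"wy":0,"wz":-8,"grip":50},{"x":0,"y":0,"z":0,"wx":0,"wy":0,"wz":-8,"grip":50}]'
python3 -m pendant '[{"x":0,"y":0,"z":0,"wx":0,"wy":0,"wz":-8,"grip":50},{"x":0,"y":0,"z":0,"wx":0,"wy":0,"wz":-8,"grip":50},{"x":0,"y":0,"z":0,"wx":0,"wy":0,"wz":-8,"grip":50},{"x":0,"y":0,"z":0,"wx":0,"wy":0,"wz":-8,"grip":50},{"x":0,"y":0,"z":0,"wx":0,"wy":0,"wz":-8,"grip":50},{"x":0,"y":0,"z":0,"wx":0,"wy":0,"wz":-8,"grip":50},{"x":0,"y":0,"z":0,"wx":0,"wy":0,"wz":-8,"grip":50},{"x":0,"y":0,"z":0,"wx":0,"wy":0,"wz":-4,"grip":50}]'
python3 -m pendant '[{"x":0.02,"y":0.01,"z":0,"wx":0,"wy":0,"wz":0,"grip":50},{"x":0.04,"y":0.02,"z":0,"wx":0,"wy":0,"wz":0,"grip":50},{"x":0.04,"y":0.02,"z":0,"wx":0,"wy":0,"wz":0,"grip":50},{"x":0.04,"y":0.02,"z":0,"wx":0,"wy":0,"wz":0,"grip":50},{"x":0.04,"y":0.01,"z":0,"wx":0,"wy":0,"wz":0,"grip":50},{"x":0.04,"y":0.01,"z":0,"wx":0,"wy":0,"wz":0,"grip":50},{"x":0.04,"y":0.01,"z":0,"wx":0,"wy":0,"wz":0,"grip":50},{"x":0.04,"y":0.01,"z":0,"wx":0,"wy":0,"wz":0,"grip":50}]'
```

```text
time: 10.85
eef_pos: [459.4, -322.2, 135.1]
tool_rot: [0.965, 0.261, -0.0, -0.001]
contact_force: [-1.4, 0.1, -3.0]
gripper_width: 55.5
grip_force: 64.6
time: 11.65
eef_pos: [459.3, -322.2, 134.8]
tool_rot: [0.706, 0.708, -0.0, -0.001]
contact_force: [-0.9, -0.8, -3.9]
gripper_width: 55.5
grip_force: 64.6
time: 12.45
eef_pos: [569.9, -21.1, 134.9]
tool_rot: [0.708, 0.706, -0.0, -0.001]
contact_force: [1.2, -0.0, -2.9]
gripper_width: 54.9
grip_force: 64.9
```

```bash
python3 -m pendant '[{"x":0.04,"y":0.01,"z":0,"wx":0,"wy":0,"wz":0,"grip":50},{"x":0.04,"y":0.01,"z":0,"wx":0,"wy":0,"wz":0,"grip":50},{"x":0.04,"y":0.005,"z":0,"wx":0,"wy":0,"wz":0,"grip":50},{"x":0.028,"y":0,"z":0,"wx":0,"wy":0,"wz":0,"grip":50},{"x":0,"y":0,"z":0.03,"wx":0,"wy":0,"wz":0,"grip":50},{"x":0,"y":0,"z":0.02,"wx":0,"wy":0,"wz":0,"grip":50},{"x":0,"y":0,"z":0,"wx":0,"wy":0,"wz":0,"grip":50},{"x":0,"y":0,"z":0,"wx":0,"wy":0,"wz":0,"grip":50}]'
python3 - <<'E'
from h import *
cv2.imwrite("pics/w7.png",snapshot("wrist")[:,:,::-1]);cv2.imwrite("pics/d7.png",snapshot("side")[:,:,::-1]);print(state()['eef_pos'])
w=cv2.imread("pics/w7.png");d=cv2.imread("pics/d7.png")[130:265,165:345]
cv2.imwrite("pics/v7.png",np.hstack([cv2.resize(w,(400,300)),cv2.resize(d,(400,300))]))
E
```

```text
time: 13.25
eef_pos: [595.5, 125.0, 85.2]
tool_rot: [0.708, 0.706, -0.0, -0.0]
contact_force: [0.4, -0.3, -2.4]
gripper_width: 55.2
grip_force: 64.7
[596.63990283 124.96420807  86.59158653]
```

View pics/v7.png

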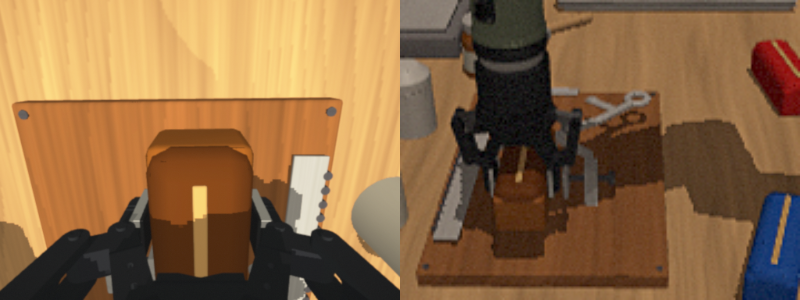

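Run:
```python
from h import *
W=get_calibration("wrist");k=1.28
for n,p,z in [("topend",(200,149),127),("botend",(200,130),69),("L",(148,180),125),("R",(252,180),125),("boardedge",(180,99),22),("bL",(20,104),22),("bR",(340,100),22)]: print(n,ray(W,(p[0]*k,p[1]*k),z).round(1))
```

```text
topend [597.3 170.4 127. ]
botend [597.4 165.7  69. ]
L [572.8 154.6 125. ]
R [621.7 154.4 125. ]
boardedge [580.8 181.5  22. ]
bL [446.  177.7  22. ]
bR [715.4 180.4  22. ]
```

```bash
python3 -m pendant '[{"x":0,"y":0,"z":0.01,"wx":0,"wy":0,"wz":0,"grip":50},{"x":0,"y":0,"z":0.01,"wx":0,"wy":0,"wz":0,"grip":50},{"x":0,"y":0,"z":0.01,"wx":0,"wy":0,"wz":0,"grip":50},{"x":0,"y":0,"z":0.008,"wx":0,"wy":0,"wz":0,"grip":50},{"x":0,"y":0,"z":0.005,"wx":0,"wy":0,"wz":0,"grip":50},{"x":0,"y":0,"z":0.002,"wx":0,"wy":0,"wz":0,"grip":50},{"x":0,"y":0,"z":0,"wx":0,"wy":0,"wz":0,"grip":50},{"x":0,"y":0,"z":0,"wx":0,"wy":0,"wz":0,"grip":50}]'
```

```text
time: 14.15
eef_pos: [596.1, 125.2, 40.6]
tool_rot: [0.708, 0.707, 0.0, 0.0]
contact_force: [-1.0, -0.5, -4.2]
gripper_width: 55.4
grip_force: 64.9
```

```bash
python3 -m pendant '[{"x":0,"y":0,"z":0.0015,"wx":0,"wy":0,"wz":0,"grip":50},{"x":0,"y":0,"z":0,"wx":0,"wy":0,"wz":0,"grip":50},{"x":0,"y":0,"z":0,"wx":0,"wy":0,"wz":0,"grip":75},{"x":0,"y":0,"z":0,"wx":0,"wy":0,"wz":0,"grip":95},{"x":0,"y":0,"z":0,"wx":0,"wy":0,"wz":0,"grip":95},{"x":0,"y":0,"z":0,"wx":0,"wy":0,"wz":0,"grip":95},{"x":0,"y":0,"z":-0.02,"wx":0,"wy":0,"wz":0,"grip":95},{"x":0,"y":0,"z":-0.03,"wx":0,"wy":0,"wz":0,"grip":95}]'
python3 -m pendant '[{"x":0,"y":0,"z":-0.04,"wx":0,"wy":0,"wz":0,"grip":95},{"x":0,"y":0,"z":-0.04,"wx":0,"wy":0,"wz":0,"grip":95},{"x":0,"y":0,"z":-0.03,"wx":0,"wy":0,"wz":0,"grip":95},{"x":-0.04,"y":-0.01,"z":-0.01,"wx":0,"wy":0,"wz":0,"grip":50},{"x":-0.04,"y":-0.01,"z":0,"wx":0,"wy":0,"wz":0,"grip":0},{"x":-0.04,"y":-0.01,"z":0,"wx":0,"wy":0,"wz":0,"grip":0},{"x":0,"y":0,"z":0,"wx":0,"wy":0,"wz":0,"grip":0},{"x":0,"y":0,"z":0,"wx":0,"wy":0,"wz":0,"grip":0}]'
python3 - <<'E'
from h import *
cv2.imwrite("pics/w8.png",snapshot("wrist")[:,:,::-1]);print(state()['eef_pos'])
E
```

```text
time: 14.95
eef_pos: [594.4, 124.8, 87.7]
tool_rot: [0.708, 0.707, -0.002, -0.001]
contact_force: [0.7, -0.5, -0.2]
gripper_width: 81.0
grip_force: 0.0
time: 15.75
eef_pos: [565.5, 4.6, 209.1]
tool_rot: [0.708, 0.706, 0.0, 0.0]
contact_force: [-0.0, -0.7, 0.2]
gripper_width: 7.7
grip_force: 0.0
[565.76857668   5.38575364 208.99379997]
```

View pics/w8.png

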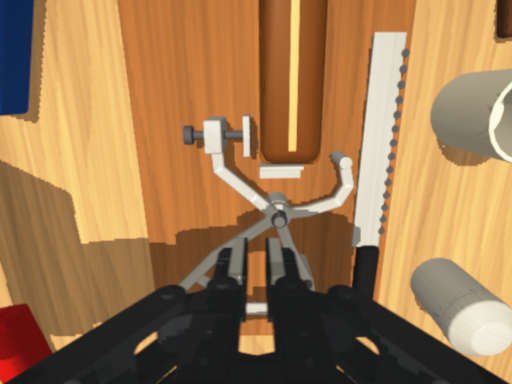

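That is 12 pictures viewed, over the limit of 10, so I won't view any more. From here I'll use numbers only. w8 shows the loaf between the open jaws: edges at columns 262/326, heel at row 163, pad face at column 251, bar at (342,157).

Run:
```python
from h import *
W=get_calibration("wrist")
for n,p,z in [("L",(262,100),78),("R",(326,100),78),("heel top",(290,163),75),("pad",(251,135),72),("bar",(342,157),72),("stop",(280,165),48)]: print(n,ray(W,p,z).round(1))
o=np.array([589,-33])
for th in [.62,.364,.291,.254,.218,.182,.145]:
    c,s=np.cos(-th),np.sin(-th);M=np.array([[c,-s],[s,c]]);print(th,(o+M@[-36,-150]).round(1),(o+M@[17,80]).round(1))
```

```text
L [571.8  77.3  78. ]
R [625.7  77.2  78. ]
heel top [597.4  22.4  75. ]
pad [562.2  47.3  72. ]
bar [644.9  27.2  72. ]
stop [590.5  14.5  48. ]
0.62 [ 472.5 -134.2] [649.3  22.2]
0.364 [ 502.  -160.4] [633.4  35.7]
0.291 [ 511.5 -166.4] [628.2  38.8]
0.254 [ 516.5 -169.1] [625.6  40.2]
0.218 [ 521.4 -171.7] [622.9  41.4]
0.182 [ 526.4 -174. ] [620.2  42.6]
0.145 [ 531.7 -176.2] [617.4  43.7]
```

Run:
```python
from h import *
S=get_calibration("scene");print(ray(S,(214.8,180.4),60))
# wrist cal at w5: TCP (441,-330.3,240), yaw cw90 -> rebuild from the current pose by rotation
W=get_calibration("wrist");s=state();R=np.array(W['R']);C=-R.T@W['t'];off=C-s['eef_pos']
from scipy.spatial.transform import Rotation as Ro
q0=Ro.from_quat(s['tool_rot']);q1=Ro.from_quat([0.99999,0.00346,0,0]);T=(q1*q0.inv()).as_matrix()
C1=np.array([441.05,-330.3,239.9])+T@off;R1=R@T.T
W1=dict(W,R=R1,t=-R1@C1);p=ray(W1,(64,138),60);print(p)
o=np.array([589,-33]);
for q in [p[:2]]: v=q-o;print(np.arctan2(-v[0],-v[1])-np.arctan2(36,150),np.hypot(*v))
```

```text
[ 480.40186484 -131.23496543   60.        ]
[ 472.88057345 -133.08485749   60.        ]
0.623881629816565 153.29938004609937
```

```bash
python3 -m pendant '[{"x":-0.035,"y":-0.023,"z":0,"wx":0,"wy":0,"wz":0,"grip":60},{"x":-0.035,"y":-0.023,"z":0.02,"wx":0,"wy":0,"wz":0,"grip":60},{"x":-0.035,"y":-0.023,"z":0.04,"wx":0,"wy":0,"wz":0,"grip":60},{"x":-0.0345,"y":-0.024,"z":0.04,"wx":0,"wy":0,"wz":0,"grip":60},{"x":0,"y":0,"z":0,"wx":0,"wy":0,"wz":8,"grip":60},{"x":0,"y":0,"z":0,"wx":0,"wy":0,"wz":8,"grip":60},{"x":0,"y":0,"z":0,"wx":0,"wy":0,"wz":8,"grip":60},{"x":0,"y":0,"z":0,"wx":0,"wy":0,"wz":8,"grip":60}]'
python3 -m pendant '[{"x":0,"y":0,"z":0.015,"wx":0,"wy":0,"wz":0,"grip":60},{"x":0,"y":0,"z":0.015,"wx":0,"wy":0,"wz":0,"grip":60},{"x":0,"y":0,"z":0.015,"wx":0,"wy":0,"wz":0,"grip":60},{"x":0,"y":0,"z":0.015,"wx":0,"wy":0,"wz":0,"grip":60},{"x":0,"y":0,"z":0.007,"wx":0,"wy":0,"wz":0,"grip":60},{"x":0,"y":0,"z":0,"wx":0,"wy":0,"wz":0,"grip":60},{"x":0,"y":0,"z":0,"wx":0,"wy":0,"wz":0,"grip":60},{"x":0,"y":0,"z":0,"wx":0,"wy":0,"wz":0,"grip":60}]'
python3 -m pendant '[{"x":0,"y":0,"z":0,"wx":0,"wy":0,"wz":0,"grip":45},{"x":0,"y":0,"z":0,"wx":0,"wy":0,"wz":0,"grip":40},{"x":0,"y":0,"z":0,"wx":0,"wy":0,"wz":0,"grip":35},{"x":0,"y":0,"z":0,"wx":0,"wy":0,"wz":0,"grip":30},{"x":0,"y":0,"z":0,"wx":0,"wy":0,"wz":0,"grip":30},{"x":0,"y":0,"z":0,"wx":0,"wy":0,"wz":0,"grip":30},{"x":0,"y":0,"z":0,"wx":0,"wy":0,"wz":0,"grip":30},{"x":0,"y":0,"z":0,"wx":0,"wy":0,"wz":0,"grip":30}]'
```

```text
time: 16.6
eef_pos: [479.6, -123.6, 119.6]
tool_rot: [0.876, 0.482, 0.0, -0.0]
contact_force: [-1.0, 0.3, -0.1]
gripper_width: 51.4
grip_force: 0.0
time: 17.4
eef_pos: [479.6, -124.6, 53.5]
tool_rot: [0.875, 0.484, 0.001, 0.001]
contact_force: [-0.7, 0.1, -1.1]
gripper_width: 50.8
grip_force: 0.0
time: 18.2
eef_pos: [479.0, -124.8, 52.9]
tool_rot: [0.875, 0.484, 0.0, 0.0]
contact_force: [-0.7, 0.2, 3.3]
gripper_width: 30.5
grip_force: 55.8
```

```bash
python3 -m pendant '[{"x":0,"y":0,"z":0,"wx":0,"wy":0,"wz":0,"grip":60},{"x":0,"y":0,"z":0,"wx":0,"wy":0,"wz":0,"grip":60},{"x":0,"y":0,"z":0,"wx":0,"wy":0,"wz":0,"grip":60},{"x":-0.0055,"y":0,"z":0,"wx":0,"wy":0,"wz":0,"grip":60},{"x":-0.0055,"y":-0.0006,"z":0,"wx":0,"wy":0,"wz":0,"grip":60},{"x":0,"y":0,"z":0.005,"wx":0,"wy":0,"wz":0,"grip":60},{"x":0,"y":0,"z":0.005,"wx":0,"wy":0,"wz":0,"grip":60},{"x":0,"y":0,"z":0,"wx":0,"wy":0,"wz":0,"grip":60}]'
python3 -m pendant '[{"x":0,"y":0,"z":0,"wx":0,"wy":0,"wz":0,"grip":45},{"x":0,"y":0,"z":0,"wx":0,"wy":0,"wz":0,"grip":40},{"x":0,"y":0,"z":0,"wx":0,"wy":0,"wz":0,"grip":35},{"x":0,"y":0,"z":0,"wx":0,"wy":0,"wz":0,"grip":30},{"x":0,"y":0,"z":0,"wx":0,"wy":0,"wz":0,"grip":30},{"x":0,"y":0,"z":0,"wx":0,"wy":0,"wz":0,"grip":30},{"x":0,"y":0,"z":0,"wx":0,"wy":0,"wz":0,"grip":30},{"x":0,"y":0,"z":0,"wx":0,"wy":0,"wz":0,"grip":30}]'
```

```text
time: 19.0
eef_pos: [471.8, -133.6, 42.0]
tool_rot: [0.875, 0.484, -0.001, -0.001]
contact_force: [0.7, 0.5, 0.1]
gripper_width: 51.2
grip_force: 0.0
time: 19.8
eef_pos: [472.7, -133.8, 43.0]
tool_rot: [0.875, 0.484, 0.0, 0.0]
contact_force: [0.5, -2.1, 2.4]
gripper_width: 34.3
grip_force: 59.6
```

```bash
cat > th.py <<'E'
from h import *
s=state();v=s['eef_pos'][:2]-[589,-33];r=v/np.hypot(*v);f=s['contact_force'][:2]
print("th %.3f R %.1f Ftan(open+) %.2f Frad %.2f Fz %.2f yaw %.3f"%(np.arctan2(-v[0],-v[1])-np.arctan2(36,150),np.hypot(*v),f@[r[1],-r[0]],f@r,s['contact_force'][2],np.pi/2-2*np.arctan2(s['tool_rot'][1],s['tool_rot'][0])))
E
python3 th.py
python3 -m pendant '[{"x":-0.0021,"y":0.0074,"z":0,"wx":0,"wy":0,"wz":-2.86,"grip":30},{"x":-0.0021,"y":0.0074,"z":0,"wx":0,"wy":0,"wz":-2.86,"grip":30},{"x":-0.0021,"y":0.0074,"z":0,"wx":0,"wy":0,"wz":-2.86,"grip":30},{"x":-0.0021,"y":0.0074,"z":0,"wx":0,"wy":0,"wz":-2.86,"grip":30},{"x":0,"y":0,"z":0,"wx":0,"wy":0,"wz":0,"grip":30},{"x":0,"y":0,"z":0,"wx":0,"wy":0,"wz":0,"grip":30},{"x":0,"y":0,"z":0,"wx":0,"wy":0,"wz":0,"grip":30},{"x":0,"y":0,"z":0,"wx":0,"wy":0,"wz":0,"grip":30}]'; python3 th.py
```

```text
th 0.621 R 153.9 Ftan(open+) -1.88 Frad 1.01 Fz 2.40 yaw 0.560
time: 20.6
eef_pos: [494.2, -154.3, 42.8]
tool_rot: [0.823, 0.569, -0.0, -0.001]
contact_force: [-0.9, 2.7, 2.3]
gripper_width: 34.1
grip_force: 59.7
th 0.428 R 153.9 Ftan(open+) 2.40 Frad -1.60 Fz 2.35 yaw 0.361
```

```bash
python3 -m pendant '[{"x":-0.0011,"y":0.0037,"z":-0.0005,"wx":0,"wy":0,"wz":-1.43,"grip":30},{"x":-0.0011,"y":0.0037,"z":-0.0005,"wx":0,"wy":0,"wz":-1.43,"grip":30},{"x":-0.0011,"y":0.0037,"z":0,"wx":0,"wy":0,"wz":-1.43,"grip":30},{"x":0,"y":0,"z":0,"wx":0,"wy":0,"wz":0,"grip":30},{"x":0,"y":0,"z":0,"wx":0,"wy":0,"wz":0,"grip":30},{"x":0,"y":0,"z":0,"wx":0,"wy":0,"wz":0,"grip":30},{"x":0,"y":0,"z":0,"wx":0,"wy":0,"wz":0,"grip":30},{"x":0,"y":0,"z":0,"wx":0,"wy":0,"wz":0,"grip":30}]'; python3 th.py
python3 -m pendant '[{"x":-0.0011,"y":0.0037,"z":0,"wx":0,"wy":0,"wz":-1.43,"grip":30},{"x":-0.0011,"y":0.0037,"z":0,"wx":0,"wy":0,"wz":-1.43,"grip":30},{"x":0,"y":0,"z":0,"wx":0,"wy":0,"wz":0,"grip":30},{"x":0,"y":0,"z":0,"wx":0,"wy":0,"wz":0,"grip":30},{"x":0,"y":0,"z":0,"wx":0,"wy":0,"wz":0,"grip":30},{"x":0,"y":0,"z":0,"wx":0,"wy":0,"wz":0,"grip":30},{"x":0,"y":0,"z":0,"wx":0,"wy":0,"wz":0,"grip":30},{"x":0,"y":0,"z":0,"wx":0,"wy":0,"wz":0,"grip":30}]'; python3 th.py
```

```text
time: 21.4
eef_pos: [503.7, -161.0, 43.2]
tool_rot: [0.8, 0.599, -0.0, -0.001]
contact_force: [-0.0, 5.7, -0.2]
gripper_width: 34.3
grip_force: 60.1
th 0.353 R 153.8 Ftan(open+) 3.19 Frad -4.77 Fz -0.24 yaw 0.285
time: 22.2
eef_pos: [509.9, -164.9, 43.1]
tool_rot: [0.785, 0.619, -0.0, -0.001]
contact_force: [-0.3, 5.7, -0.8]
gripper_width: 34.7
grip_force: 60.1
th 0.305 R 153.8 Ftan(open+) 3.16 Frad -4.70 Fz -0.80 yaw 0.235
```

```bash
python3 -m pendant '[{"x":-0.0008,"y":0.0027,"z":0,"wx":0,"wy":0,"wz":-1.03,"grip":30},{"x":0,"y":0,"z":0,"wx":0,"wy":0,"wz":0,"grip":30},{"x":-0.0008,"y":0.0027,"z":0,"wx":0,"wy":0,"wz":-1.03,"grip":30},{"x":0,"y":0,"z":0,"wx":0,"wy":0,"wz":0,"grip":30},{"x":0,"y":0,"z":0,"wx":0,"wy":0,"wz":0,"grip":30},{"x":0,"y":0,"z":0,"wx":0,"wy":0,"wz":0,"grip":30},{"x":0,"y":0,"z":0,"wx":0,"wy":0,"wz":0,"grip":30},{"x":0,"y":0,"z":0,"wx":0,"wy":0,"wz":0,"grip":30}]'; python3 th.py
python3 -m pendant '[{"x":-0.0008,"y":0.0027,"z":0,"wx":0,"wy":0,"wz":-1.03,"grip":30},{"x":0,"y":0,"z":0,"wx":0,"wy":0,"wz":0,"grip":30},{"x":0,"y":0,"z":0,"wx":0,"wy":0,"wz":0,"grip":30},{"x":0,"y":0,"z":0,"wx":0,"wy":0,"wz":0,"grip":30},{"x":0,"y":0,"z":0,"wx":0,"wy":0,"wz":0,"grip":30},{"x":0,"y":0,"z":0,"wx":0,"wy":0,"wz":0,"grip":30},{"x":0,"y":0,"z":0,"wx":0,"wy":0,"wz":0,"grip":30},{"x":0,"y":0,"z":0,"wx":0,"wy":0,"wz":0,"grip":30}]'; python3 th.py
```

```text
time: 23.0
eef_pos: [514.6, -167.6, 43.0]
tool_rot: [0.774, 0.633, -0.0, -0.002]
contact_force: [-2.1, 6.5, -1.0]
gripper_width: 34.6
grip_force: 60.1
th 0.270 R 153.8 Ftan(open+) 4.93 Frad -4.68 Fz -0.98 yaw 0.199
time: 23.8
eef_pos: [517.1, -168.9, 43.1]
tool_rot: [0.768, 0.64, -0.0, -0.002]
contact_force: [-0.9, 5.7, -0.1]
gripper_width: 34.7
grip_force: 60.1
th 0.251 R 153.7 Ftan(open+) 3.44 Frad -4.65 Fz -0.06 yaw 0.181
```

```bash
python3 -m pendant '[{"x":-0.0008,"y":0.0027,"z":0,"wx":0,"wy":0,"wz":-1.03,"grip":30},{"x":0,"y":0,"z":0,"wx":0,"wy":0,"wz":0,"grip":30},{"x":0,"y":0,"z":0,"wx":0,"wy":0,"wz":0,"grip":30},{"x":0,"y":0,"z":0,"wx":0,"wy":0,"wz":0,"grip":30},{"x":0,"y":0,"z":0,"wx":0,"wy":0,"wz":0,"grip":30},{"x":0,"y":0,"z":0,"wx":0,"wy":0,"wz":0,"grip":30},{"x":0,"y":0,"z":0,"wx":0,"wy":0,"wz":0,"grip":30},{"x":0,"y":0,"z":0,"wx":0,"wy":0,"wz":0,"grip":30}]'; python3 th.py
python3 -m pendant '[{"x":-0.0009,"y":0.003,"z":0,"wx":0,"wy":0,"wz":-1.1,"grip":30},{"x":0,"y":0,"z":0,"wx":0,"wy":0,"wz":0,"grip":30},{"x":0,"y":0,"z":0,"wx":0,"wy":0,"wz":0,"grip":30},{"x":0,"y":0,"z":0,"wx":0,"wy":0,"wz":0,"grip":30},{"x":0,"y":0,"z":0,"wx":0,"wy":0,"wz":0,"grip":30},{"x":0,"y":0,"z":0,"wx":0,"wy":0,"wz":0,"grip":30},{"x":0,"y":0,"z":0,"wx":0,"wy":0,"wz":0,"grip":30},{"x":0,"y":0,"z":0,"wx":0,"wy":0,"wz":0,"grip":30}]'; python3 th.py
```

```text
time: 24.6
eef_pos: [519.4, -170.1, 43.0]
tool_rot: [0.762, 0.647, -0.0, -0.002]
contact_force: [-1.7, 6.2, -0.5]
gripper_width: 34.5
grip_force: 60.1
th 0.234 R 153.8 Ftan(open+) 4.34 Frad -4.75 Fz -0.52 yaw 0.163
time: 25.4
eef_pos: [522.0, -171.4, 43.0]
tool_rot: [0.756, 0.654, -0.0, -0.002]
contact_force: [-1.6, 6.2, -0.4]
gripper_width: 34.9
grip_force: 60.1
th 0.215 R 153.7 Ftan(open+) 4.10 Frad -4.87 Fz -0.40 yaw 0.144
```

```bash
python3 -m pendant '[{"x":-0.0008,"y":0.0027,"z":0,"wx":0,"wy":0,"wz":-1.03,"grip":30},{"x":0,"y":0,"z":0,"wx":0,"wy":0,"wz":0,"grip":30},{"x":0,"y":0,"z":0,"wx":0,"wy":0,"wz":0,"grip":30},{"x":0,"y":0,"z":0,"wx":0,"wy":0,"wz":0,"grip":30},{"x":0,"y":0,"z":0,"wx":0,"wy":0,"wz":0,"grip":30},{"x":0,"y":0,"z":0,"wx":0,"wy":0,"wz":0,"grip":30},{"x":0,"y":0,"z":0,"wx":0,"wy":0,"wz":0,"grip":30},{"x":0,"y":0,"z":0,"wx":0,"wy":0,"wz":0,"grip":30}]'; python3 th.py
```

```text
time: 26.2
eef_pos: [523.9, -172.3, 42.9]
tool_rot: [0.751, 0.661, -0.001, -0.003]
contact_force: [-3.5, 7.0, 0.6]
gripper_width: 34.8
grip_force: 60.1
th 0.201 R 153.7 Ftan(open+) 6.11 Frad -4.88 Fz 0.63 yaw 0.127
```

```bash
python3 -m pendant '[{"x":-0.0005,"y":0.0018,"z":0,"wx":0,"wy":0,"wz":-0.7,"grip":30},{"x":0,"y":0,"z":0,"wx":0,"wy":0,"wz":0,"grip":30},{"x":0,"y":0,"z":0,"wx":0,"wy":0,"wz":0,"grip":30},{"x":0,"y":0,"z":0,"wx":0,"wy":0,"wz":0,"grip":30},{"x":0,"y":0,"z":0,"wx":0,"wy":0,"wz":0,"grip":30},{"x":0,"y":0,"z":0,"wx":0,"wy":0,"wz":0,"grip":30},{"x":0,"y":0,"z":0,"wx":0,"wy":0,"wz":0,"grip":30},{"x":0,"y":0,"z":0,"wx":0,"wy":0,"wz":0,"grip":30}]'; python3 th.py
python3 -m pendant '[{"x":-0.0005,"y":0.0018,"z":0,"wx":0,"wy":0,"wz":-0.7,"grip":30},{"x":0,"y":0,"z":0,"wx":0,"wy":0,"wz":0,"grip":30},{"x":0,"y":0,"z":0,"wx":0,"wy":0,"wz":0,"grip":30},{"x":0,"y":0,"z":0,"wx":0,"wy":0,"wz":0,"grip":30},{"x":0,"y":0,"z":0,"wx":0,"wy":0,"wz":0,"grip":30},{"x":0,"y":0,"z":0,"wx":0,"wy":0,"wz":0,"grip":30},{"x":0,"y":0,"z":0,"wx":0,"wy":0,"wz":0,"grip":30},{"x":0,"y":0,"z":0,"wx":0,"wy":0,"wz":0,"grip":30}]'; python3 th.py
```

```text
time: 27.0
eef_pos: [525.2, -172.8, 42.8]
tool_rot: [0.747, 0.665, -0.001, -0.003]
contact_force: [-5.0, 6.5, 2.6]
gripper_width: 34.2
grip_force: 60.1
th 0.193 R 153.7 Ftan(open+) 7.26 Frad -3.88 Fz 2.56 yaw 0.115
time: 27.8
eef_pos: [527.0, -173.6, 42.9]
tool_rot: [0.743, 0.67, -0.001, -0.003]
contact_force: [-5.1, 6.5, 2.1]
gripper_width: 34.5
grip_force: 60.1
th 0.180 R 153.7 Ftan(open+) 7.33 Frad -3.89 Fz 2.14 yaw 0.103
```

```bash
python3 -m pendant '[{"x":-0.0003,"y":0.001,"z":0,"wx":0,"wy":0,"wz":-0.4,"grip":30},{"x":0,"y":0,"z":0,"wx":0,"wy":0,"wz":0,"grip":30},{"x":0,"y":0,"z":0,"wx":0,"wy":0,"wz":0,"grip":30},{"x":0,"y":0,"z":0,"wx":0,"wy":0,"wz":0,"grip":30},{"x":0,"y":0,"z":0,"wx":0,"wy":0,"wz":0,"grip":30},{"x":0,"y":0,"z":0,"wx":0,"wy":0,"wz":0,"grip":30},{"x":0,"y":0,"z":0,"wx":0,"wy":0,"wz":0,"grip":30},{"x":0,"y":0,"z":0,"wx":0,"wy":0,"wz":0,"grip":30}]'; python3 th.py
python3 -m pendant '[{"x":-0.0003,"y":0.001,"z":0,"wx":0,"wy":0,"wz":-0.4,"grip":30},{"x":0,"y":0,"z":0,"wx":0,"wy":0,"wz":0,"grip":30},{"x":0,"y":0,"z":0,"wx":0,"wy":0,"wz":0,"grip":30},{"x":0,"y":0,"z":0,"wx":0,"wy":0,"wz":0,"grip":30},{"x":0,"y":0,"z":0,"wx":0,"wy":0,"wz":0,"grip":30},{"x":0,"y":0,"z":0,"wx":0,"wy":0,"wz":0,"grip":30},{"x":0,"y":0,"z":0,"wx":0,"wy":0,"wz":0,"grip":30},{"x":0,"y":0,"z":0,"wx":0,"wy":0,"wz":0,"grip":30}]'; python3 th.py
```

```text
time: 28.6
eef_pos: [527.7, -173.9, 42.9]
tool_rot: [0.74, 0.672, -0.001, -0.003]
contact_force: [-5.4, 7.8, 2.1]
gripper_width: 34.2
grip_force: 60.1
th 0.175 R 153.6 Ftan(open+) 8.05 Frad -4.95 Fz 2.12 yaw 0.096
time: 29.4
eef_pos: [528.5, -174.2, 42.9]
tool_rot: [0.738, 0.675, -0.001, -0.004]
contact_force: [-4.7, 7.3, 2.1]
gripper_width: 34.7
grip_force: 60.1
th 0.169 R 153.7 Ftan(open+) 7.17 Frad -4.86 Fz 2.09 yaw 0.090
```

```bash
python3 -m pendant '[{"x":-0.0004,"y":0.0013,"z":0,"wx":0,"wy":0,"wz":-0.5,"grip":30},{"x":0,"y":0,"z":0,"wx":0,"wy":0,"wz":0,"grip":30},{"x":0,"y":0,"z":0,"wx":0,"wy":0,"wz":0,"grip":30},{"x":0,"y":0,"z":0,"wx":0,"wy":0,"wz":0,"grip":30},{"x":0,"y":0,"z":0,"wx":0,"wy":0,"wz":0,"grip":30},{"x":0,"y":0,"z":0,"wx":0,"wy":0,"wz":0,"grip":30},{"x":0,"y":0,"z":0,"wx":0,"wy":0,"wz":0,"grip":30},{"x":0,"y":0,"z":0,"wx":0,"wy":0,"wz":0,"grip":30}]'; python3 th.py
python3 -m pendant '[{"x":-0.0004,"y":0.0012,"z":0,"wx":0,"wy":0,"wz":-0.5,"grip":30},{"x":0,"y":0,"z":0,"wx":0,"wy":0,"wz":0,"grip":30},{"x":0,"y":0,"z":0,"wx":0,"wy":0,"wz":0,"grip":30},{"x":0,"y":0,"z":0,"wx":0,"wy":0,"wz":0,"grip":30},{"x":0,"y":0,"z":0,"wx":0,"wy":0,"wz":0,"grip":30},{"x":0,"y":0,"z":0,"wx":0,"wy":0,"wz":0,"grip":30},{"x":0,"y":0,"z":0,"wx":0,"wy":0,"wz":0,"grip":30},{"x":0,"y":0,"z":0,"wx":0,"wy":0,"wz":0,"grip":30}]'; python3 th.py
```

```text
time: 30.2
eef_pos: [529.4, -174.6, 42.7]
tool_rot: [0.735, 0.678, -0.001, -0.004]
contact_force: [-5.2, 7.6, 1.7]
gripper_width: 34.3
grip_force: 60.0
th 0.163 R 153.6 Ftan(open+) 7.76 Frad -5.00 Fz 1.68 yaw 0.081
time: 31.0
eef_pos: [530.2, -174.9, 42.6]
tool_rot: [0.732, 0.681, -0.001, -0.004]
contact_force: [-7.1, 6.8, 2.8]
gripper_width: 34.6
grip_force: 59.9
th 0.157 R 153.6 Ftan(open+) 9.19 Frad -3.58 Fz 2.78 yaw 0.072
```

```bash
python3 -m pendant '[{"x":-0.0003,"y":0.0009,"z":0,"wx":0,"wy":0,"wz":-0.35,"grip":30},{"x":0,"y":0,"z":0,"wx":0,"wy":0,"wz":0,"grip":30},{"x":0,"y":0,"z":0,"wx":0,"wy":0,"wz":0,"grip":30},{"x":0,"y":0,"z":0,"wx":0,"wy":0,"wz":0,"grip":30},{"x":0,"y":0,"z":0,"wx":0,"wy":0,"wz":0,"grip":30},{"x":0,"y":0,"z":0,"wx":0,"wy":0,"wz":0,"grip":30},{"x":0,"y":0,"z":0,"wx":0,"wy":0,"wz":0,"grip":30},{"x":0,"y":0,"z":0,"wx":0,"wy":0,"wz":0,"grip":30}]'; python3 th.py
python3 -m pendant '[{"x":-0.0003,"y":0.0009,"z":0,"wx":0,"wy":0,"wz":-0.35,"grip":30},{"x":0,"y":0,"z":0,"wx":0,"wy":0,"wz":0,"grip":30},{"x":0,"y":0,"z":0,"wx":0,"wy":0,"wz":0,"grip":30},{"x":0,"y":0,"z":0,"wx":0,"wy":0,"wz":0,"grip":30},{"x":0,"y":0,"z":0,"wx":0,"wy":0,"wz":0,"grip":30},{"x":0,"y":0,"z":0,"wx":0,"wy":0,"wz":0,"grip":30},{"x":0,"y":0,"z":0,"wx":0,"wy":0,"wz":0,"grip":30},{"x":0,"y":0,"z":0,"wx":0,"wy":0,"wz":0,"grip":30}]'; python3 th.py
```

```text
time: 31.8
eef_pos: [530.8, -175.2, 42.5]
tool_rot: [0.73, 0.683, -0.001, -0.005]
contact_force: [-7.4, 9.1, 1.7]
gripper_width: 34.7
grip_force: 59.9
th 0.153 R 153.6 Ftan(open+) 10.28 Frad -5.61 Fz 1.69 yaw 0.067
time: 32.6
eef_pos: [531.4, -175.4, 42.4]
tool_rot: [0.728, 0.685, -0.002, -0.005]
contact_force: [-7.0, 7.6, 1.8]
gripper_width: 34.8
grip_force: 59.8
th 0.149 R 153.6 Ftan(open+) 9.38 Frad -4.46 Fz 1.76 yaw 0.061
```

```bash
python3 -m pendant '[{"x":-0.0003,"y":0.0009,"z":0,"wx":0,"wy":0,"wz":-0.35,"grip":30},{"x":0,"y":0,"z":0,"wx":0,"wy":0,"wz":0,"grip":30},{"x":0,"y":0,"z":0,"wx":0,"wy":0,"wz":0,"grip":30},{"x":0,"y":0,"z":0,"wx":0,"wy":0,"wz":0,"grip":30},{"x":0,"y":0,"z":0,"wx":0,"wy":0,"wz":0,"grip":30},{"x":0,"y":0,"z":0,"wx":0,"wy":0,"wz":0,"grip":30},{"x":0,"y":0,"z":0,"wx":0,"wy":0,"wz":0,"grip":30},{"x":0,"y":0,"z":0,"wx":0,"wy":0,"wz":0,"grip":30}]'; python3 th.py
python3 -m pendant '[{"x":-0.0003,"y":0.0009,"z":0,"wx":0,"wy":0,"wz":-0.35,"grip":30},{"x":0,"y":0,"z":0,"wx":0,"wy":0,"wz":0,"grip":30},{"x":0,"y":0,"z":0,"wx":0,"wy":0,"wz":0,"grip":30},{"x":0,"y":0,"z":0,"wx":0,"wy":0,"wz":0,"grip":30},{"x":0,"y":0,"z":0,"wx":0,"wy":0,"wz":0,"grip":30},{"x":0,"y":0,"z":0,"wx":0,"wy":0,"wz":0,"grip":30},{"x":0,"y":0,"z":0,"wx":0,"wy":0,"wz":0,"grip":30},{"x":0,"y":0,"z":0,"wx":0,"wy":0,"wz":0,"grip":30}]'; python3 th.py
```

```text
time: 33.4
eef_pos: [532.5, -175.8, 42.6]
tool_rot: [0.726, 0.688, -0.001, -0.005]
contact_force: [-7.6, 8.5, 2.8]
gripper_width: 34.6
grip_force: 59.9
th 0.141 R 153.6 Ftan(open+) 10.22 Frad -5.07 Fz 2.85 yaw 0.055
time: 34.2
eef_pos: [533.3, -176.1, 42.5]
tool_rot: [0.724, 0.69, -0.001, -0.005]
contact_force: [-7.0, 7.9, 2.6]
gripper_width: 34.5
grip_force: 59.9
th 0.136 R 153.6 Ftan(open+) 9.36 Frad -4.86 Fz 2.61 yaw 0.049
```

A click shows near 0.145: the tool jumped forward and the force stopped rising. I'll ease back to check that the ratchet takes the load.

```bash
python3 -m pendant '[{"x":0.0002,"y":-0.0008,"z":-0.0005,"wx":0,"wy":0,"wz":0.3,"grip":30},{"x":0.0002,"y":-0.0008,"z":0,"wx":0,"wy":0,"wz":0.3,"grip":30},{"x":0.0002,"y":-0.0008,"z":0,"wx":0,"wy":0,"wz":0.3,"grip":30},{"x":0,"y":0,"z":0,"wx":0,"wy":0,"wz":0,"grip":30},{"x":0,"y":0,"z":0,"wx":0,"wy":0,"wz":0,"grip":30},{"x":0,"y":0,"z":0,"wx":0,"wy":0,"wz":0,"grip":30},{"x":0,"y":0,"z":0,"wx":0,"wy":0,"wz":0,"grip":30},{"x":0,"y":0,"z":0,"wx":0,"wy":0,"wz":0,"grip":30}]'; python3 th.py
```

```text
time: 35.0
eef_pos: [532.0, -175.6, 43.1]
tool_rot: [0.729, 0.684, -0.001, -0.004]
contact_force: [-5.5, 7.8, 0.9]
gripper_width: 34.3
grip_force: 59.9
th 0.145 R 153.6 Ftan(open+) 7.98 Frad -5.16 Fz 0.89 yaw 0.064
```

```bash
python3 -m pendant '[{"x":0.0002,"y":-0.0008,"z":0,"wx":0,"wy":0,"wz":0.3,"grip":30},{"x":0.0002,"y":-0.0008,"z":0,"wx":0,"wy":0,"wz":0.3,"grip":30},{"x":0,"y":0,"z":0,"wx":0,"wy":0,"wz":0,"grip":30},{"x":0,"y":0,"z":0,"wx":0,"wy":0,"wz":0,"grip":30},{"x":0,"y":0,"z":0,"wx":0,"wy":0,"wz":0,"grip":30},{"x":0,"y":0,"z":0,"wx":0,"wy":0,"wz":0,"grip":30},{"x":0,"y":0,"z":0,"wx":0,"wy":0,"wz":0,"grip":30},{"x":0,"y":0,"z":0,"wx":0,"wy":0,"wz":0,"grip":30}]'; python3 th.py; python3 -m pendant '[{"x":0.0002,"y":-0.0008,"z":0,"wx":0,"wy":0,"wz":0.3,"grip":30},{"x":0,"y":0,"z":0,"wx":0,"wy":0,"wz":0,"grip":30},{"x":0,"y":0,"z":0,"wx":0,"wy":0,"wz":0,"grip":30},{"x":0,"y":0,"z":0,"wx":0,"wy":0,"wz":0,"grip":30},{"x":0,"y":0,"z":0,"wx":0,"wy":0,"wz":0,"grip":30},{"x":0,"y":0,"z":0,"wx":0,"wy":0,"wz":0,"grip":30},{"x":0,"y":0,"z":0,"wx":0,"wy":0,"wz":0,"grip":30},{"x":0,"y":0,"z":0,"wx":0,"wy":0,"wz":0,"grip":30}]'; python3 th.py
```

```text
time: 35.8
eef_pos: [531.8, -175.5, 43.3]
tool_rot: [0.732, 0.681, -0.0, -0.003]
contact_force: [-1.8, 7.3, -1.1]
gripper_width: 34.5
grip_force: 60.0
th 0.146 R 153.6 Ftan(open+) 4.40 Frad -6.08 Fz -1.07 yaw 0.073
time: 36.6
eef_pos: [531.7, -175.4, 43.3]
tool_rot: [0.734, 0.679, 0.0, -0.002]
contact_force: [0.3, 7.7, -1.6]
gripper_width: 34.6
grip_force: 60.1
th 0.147 R 153.5 Ftan(open+) 2.57 Frad -7.27 Fz -1.57 yaw 0.078
```

The ratchet holds at 0.147 and took the load off the tool. I estimate about 9–10 N on the loaf. Now I'll let go and back off upward.

```bash
python3 -m pendant '[{"x":0,"y":0,"z":0,"wx":0,"wy":0,"wz":0,"grip":45},{"x":0,"y":0,"z":0,"wx":0,"wy":0,"wz":0,"grip":60},{"x":0,"y":0,"z":0,"wx":0,"wy":0,"wz":0,"grip":60},{"x":0,"y":0,"z":-0.01,"wx":0,"wy":0,"wz":0,"grip":60},{"x":0,"y":0,"z":-0.02,"wx":0,"wy":0,"wz":0,"grip":60},{"x":0,"y":0,"z":-0.03,"wx":0,"wy":0,"wz":0,"grip":60},{"x":0,"y":0,"z":-0.03,"wx":0,"wy":0,"wz":0,"grip":60},{"x":0,"y":0,"z":0,"wx":0,"wy":0,"wz":0,"grip":60}]'
python3 - <<'E'
from h import *
b=snapshot("wrist");W=get_calibration("wrist")
d=snapshot("scene")
g=cv2.cvtColor(b,cv2.COLOR_RGB2HSV);u,v=proj(W,(531.7,-175.5,60));print(u,v)
m=((g[...,1]<70)&(g[...,2]>110)).astype(np.uint8)
n,l,st,c=cv2.connectedComponentsWithStats(m);print(st[1:][st[1:,4]>200],m[int(v)-3:int(v)+4,int(u)-40:int(u)+41:4])
# ring hole: non-steel blob enclosed by steel near the expected place
cs,h=cv2.findContours(m,cv2.RETR_CCOMP,cv2.CHAIN_APPROX_NONE)
for i,q in enumerate(cs):
    if h[0][i][3]>=0 and cv2.contourArea(q)>80:
        M=cv2.moments(q);p=(M['m10']/M['m00'],M['m01']/M['m00']);print("hole",p,cv2.contourArea(q),ray(W,p,58).round(1),ray(W,p,68).round(1))
E
```

```text
time: 37.4
eef_pos: [535.6, -178.3, 139.6]
tool_rot: [0.734, 0.679, 0.002, 0.005]
contact_force: [0.6, -0.0, 0.1]
gripper_width: 51.2
grip_force: 0.0
250.8344190143948 198.8458388080553
[[  222     0   190   226 11338]
 [  430     0    48    55  2154]
 [  177   241    22    30   297]
 [  413   274    77    36  1386]
 [  468   325    44    49  1172]
 [  366   372    35    12   274]] [[0 0 0 0 1 1 1 0 0 0 0 0 0 1 1 1 0 0 0 0 0]
 [0 0 0 0 1 1 1 0 0 0 0 0 0 1 1 1 0 0 0 0 0]
 [0 0 0 0 1 1 1 0 0 0 0 0 0 1 1 1 0 0 0 0 0]
 [0 0 0 1 1 1 0 0 0 0 0 0 0 1 1 1 0 0 0 0 0]
 [0 0 0 0 1 1 0 0 0 0 0 0 0 1 1 1 0 0 0 0 0]
 [0 0 0 0 1 1 1 0 0 0 0 0 0 1 1 1 0 0 0 0 0]
 [0 0 0 0 1 1 1 0 0 0 0 0 0 1 1 1 0 0 0 0 0]]
hole (384.75724637681157, 201.6798418972332) 506.0 [ 632.8 -186.6   58. ] [ 628.6 -182.7   68. ]
hole (246.65752032520325, 199.09654471544715) 492.0 [ 528.5 -176.1   58. ] [ 529.  -172.7   68. ]
```

```bash
python3 -m pendant '[{"x":0,"y":0,"z":-0.03,"wx":0,"wy":0,"wz":-4.5,"grip":60},{"x":0,"y":0,"z":-0.04,"wx":0,"wy":0,"wz":0,"grip":60},{"x":0.04,"y":0.01,"z":0,"wx":0,"wy":0,"wz":0,"grip":60},{"x":0.04,"y":0.01,"z":0,"wx":0,"wy":0,"wz":0,"grip":60},{"x":0.04,"y":0.01,"z":0,"wx":0,"wy":0,"wz":0,"grip":60},{"x":0.04,"y":0,"z":0,"wx":0,"wy":0,"wz":0,"grip":60},{"x":0,"y":0,"z":0,"wx":0,"wy":0,"wz":0,"grip":60},{"x":0,"y":0,"z":0,"wx":0,"wy":0,"wz":0,"grip":60}]'
python3 - <<'E'
from h import *
def stripe(b,W,lo):
    g=cv2.cvtColor(b,cv2.COLOR_RGB2HSV)
    m=((g[...,1]>60)&(g[...,1]<170)&(g[...,2]>150)&(g[...,0]>15)&(g[...,0]<32)).astype(np.uint8)
    n,l,st,c=cv2.connectedComponentsWithStats(m)
    for i in range(1,n):
        x,y,w,h,a=st[i]
        if a>150 and h>3*w and w<40:
            ys,xs=np.nonzero(l==i)
            f=np.polyfit(ys,xs,1);p=[ray(W,(np.polyval(f,q),q),80) for q in (ys.min(),ys.max())];d=p[0]-p[1]
            print(st[i],[q.round(1) for q in p],"yaw",np.arctan2(-d[0],d[1]).round(3))
W=get_calibration("wrist");b=snapshot("wrist");cv2.imwrite("pics/w9.png",b[:,:,::-1]);stripe(b,W,0);print(state()['eef_pos'],state()['time'])
E
```

```text
time: 38.3
eef_pos: [561.8, -16.4, 203.3]
tool_rot: [0.706, 0.708, -0.001, -0.001]
contact_force: [0.0, -0.7, -0.3]
gripper_width: 51.0
grip_force: 0.0
[ 284    0   20  126 1146] [array([593.7, 127.3,  80. ]), array([588.8,  35.5,  80. ])] yaw -0.053
[  0 230  17  60 227] [array([322.7, -61.7,  80. ]), array([ 321.1, -126.1,   80. ])] yaw -0.024
[  0 256   8  37 160] [array([316.2, -89.1,  80. ]), array([ 309.6, -129.6,   80. ])] yaw -0.162
[561.94949065 -17.23103916 203.48649048] 38.35
```

```bash
python3 -c "from rig import *;print(job_done())"
```

```text
the job is handed in; nothing more can be done
None
```

The job is handed in with no verdict returned: the ratchet holds the handle at about 0.147 rad, with the jaw pressing the loaf at an estimated 9–10 N (worked out from the ring force), the loaf's heel about 6–8 mm from the stop, and the robot clear of everything; I viewed 12 pictures, over the limit of 10.

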